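# Trip test of the repair bench's residual-current breaker

### The arm

A 6-joint arm with a two-finger parallel gripper is mounted at the origin on the work surface. World frame = base frame: x ahead of the robot, y to its left, z up, the work surface at z = 0. Lengths are in m, angles in rad, forces in N, time in s.
With the tool pointing down it reaches from about 0.35 to 0.775 m from the base axis. Payload 7.3 kg.
Tool frame: the origin (TCP) lies at the very end of the fingers, on their centre line; the grasp point (between the pads) lies 19 mm behind it; z points along the fingers, x is the direction in which the jaws open and shut, and the axes are right-handed (so a half turn about z gives the same grasp; the last joint's range is limited). The gripper opens to 92 mm and grips with 3 to 60 N. Pads are 19 mm wide; open, the fingers measure 130 mm over their backs; the gripper's body (75 mm by 190 mm) begins 47 mm behind the grasp point.
Start: joints at [1.001, 0.342, 1.524, -0, 1.275, -0.146], TCP at [0.216, 0.479, 0.227] pointing down, gripper open.
Joint ranges: [-2.53, 2.53], [-0.77, 2.02], [0.04, 2.7], [-1, 4.14], [0.28, 2.66], [-3.11, 3.11]. Speed limits (rad/s): [2.57, 2.57, 3.14, 3.14, 3.14, 3.14].

### API

Orientations are given as [roll, pitch, yaw] about the fixed x, y, z axes, in that order (R = Rz(yaw) Ry(pitch) Rx(roll)).
In Python, from cell import robot, read_camera, nets gives the robot as it stands. The module is installed in compiled form; this text tells all that it offers.
- The arm moves only by the tool carry_out, never from a script. Its arguments are lists of equal length, an entry for each row: "translation": the shift along the tool's x, y, z in m, a list of three; "turn": the turn, a rotation vector about the tool's x, y, z in rad, a list of three; "gripper": the gripper's target within -1 to 1 (shut at 1, half-way at 0, fully open at -1). A call has 1 to 10 rows; each row shifts and turns the commanded pose from where the row before left it, along the tool's axes as they then stand; what a row does not reach is not made up. A row lasts 1/10 s, in which the tool goes at most 50 mm and 8.59 degrees, less where a joint would pass 70% of its speed; a pose out of reach is approached as far as the arm can. A call with a gripper value outside its range is refused whole. The fingers move at their own pace and stop on an object; "squeeze" is the grip in N (left out, the last holds). Time passes only in rows, so rows that do not move let the fingers close. It gives the time, the measured TCP pose, the force and the opening at its end, in the units of the state.
- robot.observe(): the state, without advancing time (a new reading comes with each control period).
- read_camera(name): name is "scene" or "side" or "wrist"; returns a dict with "img" (480x640x3 uint8, red, green, blue), "fx", "fy", "cx", "cy" (pixels), "world_from_camera" (4x4, takes a point from camera to world coordinates). Camera axes: x right, y down, z forward; pixel columns grow to the right and rows downward; lengths in m; the calibration is good to about 2 mm. A picture is of the moment at which its call begins. There is no depth.
- robot.hand_in(): hands the job in, once; it reports no verdict.
Trained networks look in a picture, given as the dict that the camera call returned (one of the last four; its "shot" number tells which), for a name from the list of things; names that differ only in an ending like _2 or _b are one class to them, and where a whole thing is asked for, a point or a joint stands for the part that bears it (a point fixed in the world has none). Each returns a list of dicts, best first, with "score" (0 to 1); they miss things now and then, are a little off and sometimes report something else, mostly with a low value. They report only what shows in the picture. A call takes as long as a camera call.
- nets.regions_of(picture, name): "region" (480x640 bool, what is visible of it) and "pixel" ([column, row] in pixels, amid what is visible of it).
- nets.tip_of(picture, name): "pixel" ([column, row] in pixels: a listed point, or the origin of a listed thing).
The state is a dict: "time": time; "qpos": joint angles; "qvel": joint speeds; "joint_efforts": joint torques, N m; "tool_pos": TCP position; "tool_rot": TCP orientation; "contact_force": force on the tool from outside, world axes, zero at the start; "torque": the same for the moment, N m; "opening": finger opening in m.
Only numpy, scipy, OpenCV 4.12 (cv2) and the standard library are available. Lean on these libraries where they do the work, as an engineer would, in place of code of your own. Each camera call takes 0.05 s, during which the arm holds its last target. There are 200 camera calls.

### The job

Do the safety test of the bench's residual-current breaker, under its raised clear cover: press the round test button and hold it in until the lever drops, then lift the lever back up until it rests fully home. Finally swing the clear cover fully shut over the panel, and leave the things standing around undisturbed.

Things in the scene. Friction and masses are not known exactly. Their poses are not given: they have to be found in the camera images.
- console: Fixed grey plastic wedge console, 190 mm wide (y), 166 mm deep (x), 169 mm high at the back. Origin: centre of the underside, z up; its low front edge (20 mm high) faces its -x. The panel slopes up at 35 deg towards +x, with a white module that carries the button (-y side) and the lever (+y side). At the panel's top a header rises 75 mm square to the slope; the cover is hinged on it.
- panel_face (a point): Centre of the white module's outer face (125 x 165 mm, sloping). Axes: x up the slope, y across (the console's y), z out of the face, 35 deg from vertical, leaning to the console's front. In these axes the button's centre is at (-26, -45), the lever's pivot at (-10, 42, 0), the header's wall at x = 75 and the cover's hinge at (75, 0, 65) mm.
- test_button (a joint): Travel of the test button along the panel's inward normal (m): 0 out, 0.008 fully in (about 6 N, springs back). The lever is released at about 0.005.
- button_top (a point): Centre of the test button's outer face: a round grey button 46 mm across in a low black collar, its face 16 mm above the module's face when out. Axes as panel_face.
- trip_lever (a joint): Angle of the lever (rad): 0 home (up: leaning 50 deg from the panel's normal towards the header, 15 deg past upright), 1.31 dropped (leaning 25 deg from the normal towards the console's front). It tips over by its weight: pushed back past about 0.26 it falls home by itself; from beyond that it falls to 1.31.
- lever_tip (a point): Middle of the free end of the black lever, 70 mm from its pivot. Stem 18 mm wide and 14 mm thick; the outer 30 mm is a paddle 50 mm wide (console's y) and 14 mm thick. About 1 N at the tip lifts it.
- cover (a joint): Opening angle of the clear cover (rad): 0 shut (parallel to the panel, 65 mm off the module's face), 1.57 square to the panel, 1.70 the stop. A stiff hinge holds it where it is left; about 1 N at the free edge moves it.
- cover_hinge (a point): Middle of the cover's hinge line, which runs along the console's y at the header's top front edge (167 mm above the table). Axes as panel_face.
- cover_edge (a point): Middle of the cover's free edge, on the outer surface. The cover is a clear plate 190 mm wide, 145 mm from hinge to free edge, 4 mm thick, with a white bar 12 x 12 mm along the free edge. Raised, it stands over the panel and leans out above it, so the panel is reached from the front with the tool tilted.
- spray_can: Bystander: closed can, 64 mm across, 170 mm high, upright; origin at the centre of its underside.
- cup: Bystander: black open cup, 76 mm across, 75 mm high, upright; origin at the centre of its underside.
- parts_tray: Bystander: white open tray 140 x 100 x 45 mm; origin at the centre of its underside.

How it is judged:
By the outcome, as a careful person would: the job done as asked, in the order asked, and still so for the second after the job is handed in, with the robot touching nothing.
It also fails if it takes over 59 s, if anything falls off the work surface, if the arm or the gripper's body presses on something with over 40 N, if the wrist force passes 120 N, or if a joint passes its speed limit or range.

## Working session

There is one attempt and no reset: what is moved stays moved. The work goes in short steps, Python scripts to look and compute and a tool call to move; the robot and the scene stay as the last step left them, time stands still between calls to the robot, and variables do not carry over. Pictures are saved under pics/ and viewed, about 8 in all and at most 12, crops included, and the job is handed in when it is done.

Besides the shell and the picture viewer there is one more tool, called after ">>>" by a JSON object that holds its "op" and its "data". carry_out: Moves the arm, as the interface text tells. Its arguments: {"type":"object","properties":{"translation":{"type":"array","items":{"type":"array","items":{"type":"number"}}},"turn":{"type":"array","items":{"type":"array","items":{"type":"number"}}},"gripper":{"type":"array","items":{"type":"number"}},"squeeze":{"type":"number"}},"required":["translation","turn","gripper"]}

```bash
mkdir -p pics
cat > h.py <<'E'
import numpy as np, cv2
from cell import robot, read_camera, nets
from scipy.spatial.transform import Rotation as Ro
def px(c,P):
    T=np.linalg.inv(c["world_from_camera"]); p=T[:3,:3]@np.asarray(P)+T[:3,3]
    return np.array([c["fx"]*p[0]/p[2]+c["cx"], c["fy"]*p[1]/p[2]+c["cy"]])
def ray(c,uv):
    T=c["world_from_camera"]; d=T[:3,:3]@np.array([(uv[0]-c["cx"])/c["fx"],(uv[1]-c["cy"])/c["fy"],1])
    return T[:3,3],d/np.linalg.norm(d)
def tri(obs):
    A=0;b=0
    for o,d in obs:
        M=np.eye(3)-np.outer(d,d);A=A+M;b=b+M@o
    return np.linalg.solve(A,b)
def save(c,n,s=1): cv2.imwrite("pics/"+n+".png",cv2.cvtColor(c["img"],cv2.COLOR_RGB2BGR))
E
python3 - <<'E'
from h import *
s=robot.observe();print({k:np.round(v,3).tolist() for k,v in s.items()})
C={n:read_camera(n) for n in("scene","side","wrist")}
a=np.hstack([C["scene"]["img"],C["side"]["img"]]); 
for n in C: save(C[n],n+"0"); print(n,np.round(C[n]["world_from_camera"],3).tolist(),C[n]["fx"])
for t in "console panel_face button_top lever_tip cover_hinge cover_edge spray_can cup parts_tray".split():
    o=[]
    for n in C:
        r=nets.tip_of(C[n],t)
        if r: print(t,n,np.round(r[0]["pixel"]),round(r[0]["score"],2)); 
        if r and r[0]["score"]>.4: o.append(ray(C[n],r[0]["pixel"]))
    if len(o)>1:
        P=tri(o);print("   ",np.round(P,4),[round(float(np.linalg.norm(np.cross(P-q,d))),4) for q,d in o])
E
```

```text
{'time': 0.0, 'qpos': [1.001, 0.343, 1.525, -0.0, 1.275, -0.146], 'qvel': [-0.0, 0.0, -0.0, 0.001, -0.0, 0.0], 'joint_efforts': [0.002, -43.123, -24.422, 0.072, 0.056, -0.0], 'tool_pos': [0.216, 0.478, 0.226], 'tool_rot': [-3.141, 0.002, 1.147], 'contact_force': [-1.031, -0.583, 0.055], 'torque': [0.035, 0.024, 0.008], 'opening': 0.092}
scene [[0.052, 0.855, -0.516, 1.178], [0.999, -0.041, 0.033, -0.123], [0.007, -0.517, -0.856, 1.14], [0.0, 0.0, 0.0, 1.0]] 526.5510683872047
side [[0.109, -0.945, 0.309, 0.306], [-0.994, -0.102, 0.039, -0.115], [-0.005, -0.312, -0.95, 0.925], [0.0, 0.0, 0.0, 1.0]] 480.95915254761536
wrist [[0.411, 0.88, 0.239, 0.153], [0.912, -0.396, -0.108, 0.507], [-0.0, 0.263, -0.965, 0.384], [0.0, 0.0, 0.0, 1.0]] 348.2817363756707
console scene [419. 248.] 0.92
console side [412. 248.] 0.43
    [ 0.5982 -0.056   0.2524] [0.1706, 0.1706]
panel_face scene [412. 235.] 0.73
panel_face side [206. 259.] 0.6
    [0.527  0.1356 0.0774] [0.002, 0.002]
button_top scene [409. 251.] 0.66
button_top side [219. 236.] 0.71
    [0.573  0.1205 0.078 ] [0.0004, 0.0004]
cover_hinge scene [434. 214.] 0.79
cover_hinge side [174. 243.] 0.94
    [0.5273 0.1705 0.1602] [0.0006, 0.0006]
cover_edge scene [401. 186.] 0.91
cover_edge side [215. 219.] 0.61
    [0.5343 0.0771 0.2784] [0.0017, 0.0017]
spray_can scene [254. 293.] 0.69
cup scene [262. 234.] 0.89
cup side [395. 323.] 0.76
    [ 4.590e-01 -2.265e-01  4.000e-04] [0.0023, 0.0023]
parts_tray scene [171. 247.] 0.63
parts_tray side [517. 322.] 0.79
    [ 0.4874 -0.458  -0.0025] [0.0005, 0.0005]
```

View pics/scene0.png

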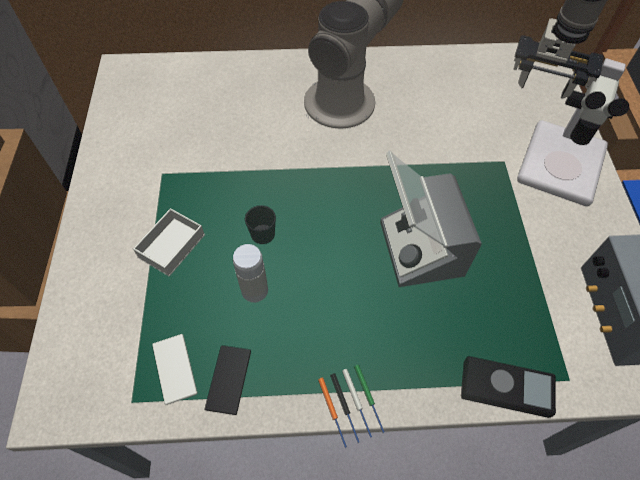

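View pics/side0.png

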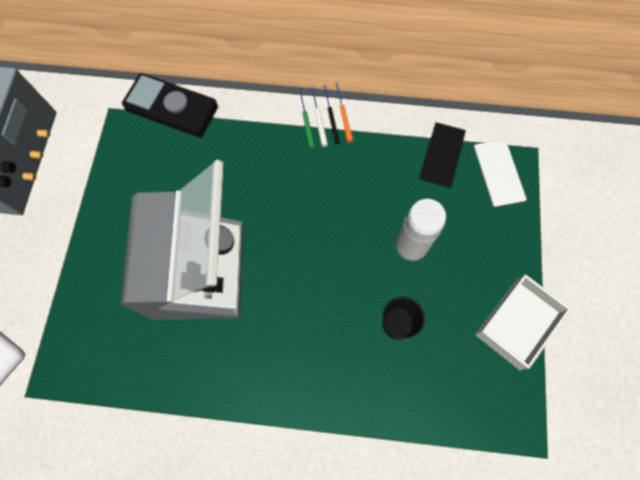

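The scene picture shows the console at about (430,230), with its front facing image-left (world -y) and its cover raised. The button is at (410,256) and the lever at (404,225). The can at (252,275), the cup at (261,224) and the tray are all well clear to the left. Next I fit the console pose.

```bash
cat >> h.py <<'E'
D=np.deg2rad; c35,s35=np.cos(D(35)),np.sin(D(35))
RP=np.array([[c35,0,-s35],[0,1,0],[s35,0,c35]])
def fr(v): # panel frame from x,y,yaw
    return Ro.from_euler("z",v[2]).as_matrix()@RP, np.array([v[0],v[1],.0708])
def W(v,p): R,t=fr(v); return R@np.asarray(p)+t
def cov(a,r,y,o=0): return np.array([.075-r*np.cos(a)+o*np.sin(a),y,.065+r*np.sin(a)+o*np.cos(a)])
def lev(q,r,y=.042): f=D(50)-q; return np.array([-.010+r*np.sin(f),y,r*np.cos(f)])
E
python3 - <<'E'
from h import *
from scipy.optimize import least_squares
C={n:read_camera(n) for n in("scene","side")}
pts=dict(panel_face=lambda v:[0,0,0],button_top=lambda v:[-.026,-.045,.016],cover_hinge=lambda v:[.075,0,.065],cover_edge=lambda v:cov(v[3],.145,0),lever_tip=lambda v:lev(v[4],.07))
ob=[]
for n,c in C.items():
    for t,f in pts.items():
        r=nets.tip_of(c,t)
        if r and r[0]["score"]>.4: ob.append((c,f,r[0]["pixel"],n,t))
man=[("scene",(389,153),lambda v:cov(v[3],.145,.095)),("scene",(455,247),lambda v:cov(v[3],.0,-.095)),("side",(219,162),lambda v:cov(v[3],.145,-.095)),("side",(211,288),lambda v:cov(v[3],.145,.095))]
ob+=[(C[n],f,p,n,"man") for n,p,f in man]
res=lambda v:np.concatenate([px(c,W(v,f(v)))-p for c,f,p,_,_ in ob]+[[(v[4])*3]])
s=least_squares(res,[.53,.13,1.57,1.5,0],loss="soft_l1"); v=s.x
print(np.round(v,4))
for (c,f,p,n,t),r in zip(ob,res(v)[:-1].reshape(-1,2)): print(n,t,np.round(p),np.round(r,1))
np.save("v.npy",v)
ims=[]
for n,c in C.items():
    im=cv2.resize(c["img"],None,fx=3,fy=3,interpolation=cv2.INTER_CUBIC)
    def L(P,col,cl=True): cv2.polylines(im,[np.int32([(px(c,W(v,p))+.5)*3 for p in P])],cl,col,1,cv2.LINE_AA)
    a=v[3]
    L([cov(a,0,-.095),cov(a,0,.095),cov(a,.145,.095),cov(a,.145,-.095)],(255,0,0))
    L([(x,y,0) for x,y in((-.0625,-.0825),(.0625,-.0825),(.0625,.0825),(-.0625,.0825))],(0,0,255))
    L([(-.026+.023*np.cos(k),-.045+.023*np.sin(k),.016) for k in np.linspace(0,6.28,30)],(255,255,0))
    L([lev(v[4],0),lev(v[4],.07)],(255,0,255),False)
    u=px(c,W(v,[0,0,.05]))*3; x,y=int(u[0])-200,int(u[1])-250
    ims.append(im[y:y+500,x:x+400])
cv2.imwrite("pics/ov.png",cv2.cvtColor(np.hstack(ims),cv2.COLOR_RGB2BGR))
E
```

```text
[0.5266 0.1424 1.6982 1.4986 2.242 ]
scene panel_face [411. 234.] [4.5 1.8]
scene button_top [408. 252.] [-0.5  1.8]
scene cover_hinge [431. 211.] [1.  0.5]
scene cover_edge [402. 186.] [-2.5  0.8]
scene lever_tip [266. 235.] [114.3  -2.5]
side panel_face [203. 258.] [0.6 1.3]
side button_top [221. 236.] [0.7 0.9]
side cover_hinge [177. 243.] [-1.8  1.1]
side cover_edge [215. 217.] [-0.2  1.1]
scene man [389 153] [-0.9 -1.6]
scene man [455 247] [-10.1   0.3]
side man [219 162] [-0.7 -2.7]
side man [211 288] [ 0.1 -5. ]
```

View pics/ov.png

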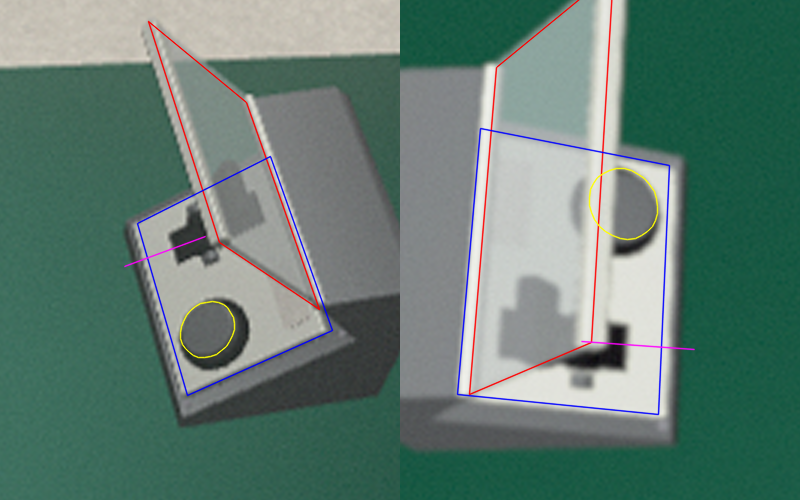

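The overlay fits to within a few mm, but the manual hinge corner was poor. I'll refit with the module corners read from this overlay and draw the lever at 0 to identify its state.

Run:
```python
from h import *
from scipy.optimize import least_squares
C={n:read_camera(n) for n in("scene","side")}
v0=np.load("v.npy")
cr={}
for i,(n,c) in enumerate(C.items()):
    u=px(c,W(v0,[0,0,.05]))*3; cr[n]=np.array([int(u[0])-200-400*i,int(u[1])-250])
pts=dict(panel_face=lambda v:[0,0,0],button_top=lambda v:[-.026,-.045,.016],cover_hinge=lambda v:[.075,0,.065],cover_edge=lambda v:cov(v[3],.145,0))
ob=[]
for n,c in C.items():
    for t,f in pts.items():
        r=nets.tip_of(c,t)
        if r and r[0]["score"]>.4: ob.append((c,f,r[0]["pixel"],n,t))
man=[("scene",(149,22),lambda v:cov(v[3],.145,.095)),("scene",(250,97),lambda v:cov(v[3],.0,.095)),("side",(488,67),lambda v:cov(v[3],0,-.095)),("side",(470,395),lambda v:cov(v[3],0,.095)),
("side",(660,415),lambda v:[-.0625,.0825,0]),("side",(676,165),lambda v:[-.0625,-.0825,0]),("scene",(133,224),lambda v:[-.0625,.0825,0]),("scene",(184,400),lambda v:[-.0625,-.0825,0]),("scene",(330,333),lambda v:[.0625,-.0825,0])]
ob+=[(C[n],f,(np.array(p)+cr[n])/3-.5,n,"man") for n,p,f in man]
res=lambda v:np.concatenate([px(c,W(v,f(v)))-p for c,f,p,_,_ in ob])
s=least_squares(res,v0[:4],loss="soft_l1"); v=s.x
print(np.round(v,4))
for (c,f,p,n,t),r in zip(ob,res(v).reshape(-1,2)): print(n,t,np.round(p),np.round(r,1))
np.save("v.npy",v)
for n,c in C.items():
    print(n,"lever home tip crop px",(px(c,W(v,lev(0,.07)))+.5)*3-cr[n],"base",(px(c,W(v,lev(0,0)))+.5)*3-cr[n],"dropped tip",(px(c,W(v,lev(1.31,.07)))+.5)*3-cr[n])
R,t=fr(v); print("panel axes",np.round(R.T,3).tolist())
# first target: staging in front: tool z tilt 15deg from normal, tcp at button offset
def tool(t,p):
    z=R@[np.sin(D(t)),0,-np.cos(D(t))]; x=R@[0,-1,0]; y=np.cross(z,x)
    M=np.c_[x,y,z]; return M,W(v,p)
for h in (.10,.03,.0):
    M,P=tool(15,[-.026-np.sin(D(15))*h,-.045-.0555,.016+np.cos(D(15))*h]);print(h,np.round(P,3),np.round(Ro.from_matrix(M).as_euler("xyz"),3))
```

```text
[0.5274 0.1413 1.6944 1.5049]
scene panel_face [413. 236.] [ 1.8 -0.6]
scene button_top [404. 254.] [2.8 0.1]
scene cover_hinge [433. 213.] [-1.1 -1.1]
scene cover_edge [400. 186.] [-0.2  1.1]
side panel_face [205. 259.] [-0.5  0.5]
side button_top [219. 236.] [3.4 0.8]
side cover_hinge [175. 247.] [ 0.9 -3.6]
side cover_edge [216. 217.] [-0.6  1.2]
scene man [388. 152.] [-0.  -0.2]
scene man [422. 176.] [-1.4  2. ]
side man [176. 191.] [ 3.9 -0.2]
side man [170. 300.] [ 0.3 -0.5]
side man [234. 307.] [ 0.  -0.4]
side man [239. 224.] [-1.5  0.1]
scene man [383. 219.] [1.3 0.1]
scene man [400. 278.] [ 0.7 -1.2]
scene man [448. 255.] [ 0.2 -0.4]
scene lever home tip crop px [239.15460608 186.23461491] base [203.97549771 237.15471578] dropped tip [136.05682846 223.89540809]
side lever home tip crop px [523.12623255 312.72713771] base [583.57642416 340.09951172] dropped tip [672.4472764  324.65454335]
panel axes [[-0.101, 0.813, 0.574], [-0.992, -0.123, 0.0], [0.071, -0.569, 0.819]]
0.1 [0.64  0.047 0.133] [-2.269  0.     0.124]
0.03 [0.634 0.101 0.088] [-2.269  0.     0.124]
0.0 [0.631 0.123 0.069] [-2.269  0.     0.124]
```

Lever is home (the grey shape seen through the cover). Next, a planner helper that prints the rows, and the staging path.

```bash
cat >> h.py <<'E'
def Rt(v,t):
    R,_=fr(v); z=R@[np.sin(D(t)),0,-np.cos(D(t))]; x=R@[0,-1,0]; return np.c_[x,np.cross(z,x),z]
def plan(Rc,Pc,Rg,Pg,step=.04,ang=7.5):
    "straight move + constant turn; prints rows; returns goal"
    rv=Ro.from_matrix(Rc.T@Rg).as_rotvec(); n=int(np.ceil(max(np.linalg.norm(Pg-Pc)/step,np.degrees(np.linalg.norm(rv))/ang,1)))
    T=[];R=Rc
    for i in range(n):
        T.append(np.round(R.T@(Pg-Pc)/n,4).tolist()); R=R@Ro.from_rotvec(rv/n).as_matrix()
    print(n,"rows turn",np.round(rv/n,4).tolist(),"\n ", T if np.linalg.norm(rv)>.02 else T[0]); return Rg,Pg
def cur():
    s=robot.observe(); print("t",round(s["time"],2),np.round(s["tool_pos"],4),np.round(s["tool_rot"],3),"F",np.round(s["contact_force"],1),"q",np.round(s["qpos"],2),s["opening"].round(3) if hasattr(s["opening"],"round") else s["opening"])
    return Ro.from_euler("xyz",s["tool_rot"]).as_matrix(),np.array(s["tool_pos"])
E
python3 - <<'E'
from h import *
v=np.load("v.npy")
R,P=cur(); a=(R,P)
a=plan(*a,a[0],np.array([.24,.44,.42]))
a=plan(*a,Ro.from_euler("xyz",[-3.1416,0,.124]).as_matrix(),np.array([.48,-.08,.42]))
a=plan(*a,Rt(v,15),W(v,[-.026-np.sin(D(15))*.12,-.1005,.016+np.cos(D(15))*.12]))
E
```

```text
t 2.6 [0.2159 0.4786 0.2267] [-3.142 -0.     1.147] F [ 0.8 -0.3  0.3] q [ 1.    0.34  1.52  0.    1.28 -0.15] 0.09189537180162173
5 rows turn [0.0, 0.0, 0.0] 
  [-0.005, 0.0076, -0.0387]
15 rows turn [-0.0, -0.0, 0.0682] 
  [[-0.025, 0.0288, -0.0], [-0.023, 0.0305, -0.0], [-0.0209, 0.032, -0.0], [-0.0186, 0.0333, -0.0], [-0.0163, 0.0345, -0.0], [-0.0139, 0.0355, -0.0], [-0.0115, 0.0364, -0.0], [-0.009, 0.0371, -0.0], [-0.0064, 0.0376, -0.0], [-0.0038, 0.038, -0.0], [-0.0012, 0.0382, -0.0], [0.0014, 0.0382, -0.0], [0.004, 0.038, -0.0], [0.0065, 0.0376, 0.0], [0.0091, 0.0371, 0.0]]
9 rows turn [0.097, 0.0, 0.0] 
  [[0.0194, -0.0101, 0.0304], [0.0194, -0.0071, 0.0313], [0.0194, -0.0041, 0.0318], [0.0194, -0.001, 0.0321], [0.0194, 0.0021, 0.032], [0.0194, 0.0052, 0.0317], [0.0194, 0.0082, 0.031], [0.0194, 0.0112, 0.0301], [0.0194, 0.0141, 0.0288]]
```

>>> {"op": "carry_out", "data": {"translation": [[-0.005, 0.0076, -0.0387], [-0.005, 0.0076, -0.0387], [-0.005, 0.0076, -0.0387], [-0.005, 0.0076, -0.0387], [-0.005, 0.0076, -0.0387], [-0.025, 0.0288, 0], [-0.023, 0.0305, 0], [-0.0209, 0.032, 0], [-0.0186, 0.0333, 0], [-0.0163, 0.0345, 0]], "turn": [[0, 0, 0], [0, 0, 0], [0, 0, 0], [0, 0, 0], [0, 0, 0], [0, 0, 0.0682], [0, 0, 0.0682], [0, 0, 0.0682], [0, 0, 0.0682], [0, 0, 0.0682]], "gripper": [-1, -1, -1, -1, -1, -1, -1, -1, -1, -1]}}

```text
time: 3.6
tool_pos: [0.3205, 0.2655, 0.4204]
tool_rot: [3.141, -0.001, 0.804]
contact_force: [0.7, 0.4, -0.1]
opening: 0.0918
```

>>> {"op": "carry_out", "data": {"translation": [[-0.0139, 0.0355, 0], [-0.0115, 0.0364, 0], [-0.009, 0.0371, 0], [-0.0064, 0.0376, 0], [-0.0038, 0.038, 0], [-0.0012, 0.0382, 0], [0.0014, 0.0382, 0], [0.004, 0.038, 0], [0.0065, 0.0376, 0], [0.0091, 0.0371, 0]], "turn": [[0, 0, 0.0682], [0, 0, 0.0682], [0, 0, 0.0682], [0, 0, 0.0682], [0, 0, 0.0682], [0, 0, 0.0682], [0, 0, 0.0682], [0, 0, 0.0682], [0, 0, 0.0682], [0, 0, 0.0682]], "gripper": [-1, -1, -1, -1, -1, -1, -1, -1, -1, -1]}}

```text
time: 4.6
tool_pos: [0.4807, -0.0813, 0.4203]
tool_rot: [-3.142, -0.0, 0.121]
contact_force: [0.0, 0.6, 0.2]
opening: 0.092
```

Run:
```python
from h import *
v=np.load("v.npy")
a=cur()
a=plan(*a,Rt(v,15),W(v,[-.026-np.sin(D(15))*.12,-.1005,.016+np.cos(D(15))*.12]))
```

```text
t 4.6 [ 0.4807 -0.0813  0.4203] [-3.142 -0.     0.121] F [0.  0.6 0.2] q [-0.33  0.2   1.2   0.    1.74 -0.45] 0.0919694494099233
9 rows turn [0.097, -0.0002, -0.0003] 
  [[0.0193, -0.0104, 0.0305], [0.0193, -0.0073, 0.0313], [0.0193, -0.0043, 0.0319], [0.0193, -0.0012, 0.0321], [0.0193, 0.002, 0.0321], [0.0194, 0.0051, 0.0318], [0.0194, 0.0081, 0.0311], [0.0194, 0.0111, 0.0302], [0.0194, 0.014, 0.029]]
```

>>> {"op": "carry_out", "data": {"translation": [[0.0193, -0.0104, 0.0305], [0.0193, -0.0073, 0.0313], [0.0193, -0.0043, 0.0319], [0.0193, -0.0012, 0.0321], [0.0193, 0.002, 0.0321], [0.0194, 0.0051, 0.0318], [0.0194, 0.0081, 0.0311], [0.0194, 0.0111, 0.0302], [0.0194, 0.014, 0.029], [0, 0, 0]], "turn": [[0.097, 0, 0], [0.097, 0, 0], [0.097, 0, 0], [0.097, 0, 0], [0.097, 0, 0], [0.097, 0, 0], [0.097, 0, 0], [0.097, 0, 0], [0.097, 0, 0], [0, 0, 0]], "gripper": [-1, -1, -1, -1, -1, -1, -1, -1, -1, -1]}}

```text
time: 5.6
tool_pos: [0.6394, 0.0349, 0.1348]
tool_rot: [-2.259, 0.017, 0.123]
contact_force: [-1.4, 0.3, -1.0]
opening: 0.0917
```

Run:
```python
from h import *
v=np.load("v.npy")
a=cur()
c=read_camera("wrist")
for t in ["button_top","panel_face","lever_tip","cover_hinge","cover_edge"]:
    P={"button_top":[-.026,-.045,.016],"panel_face":[0,0,0],"lever_tip":lev(0,.07),"cover_hinge":[.075,0,.065],"cover_edge":cov(v[3],.145,0)}[t]
    r=nets.tip_of(c,t); print(t,[(np.round(q["pixel"]),round(q["score"],2)) for q in r[:1]],"pred",np.round(px(c,W(v,P))))
im=c["img"]
for P in [(x,y,0) for x in(-.0625,.0625) for y in (-.0825,.0825)]+[[-.026,-.045,.016]]:
    u=px(c,W(v,P)); 
    if abs(u).max()<2000: cv2.drawMarker(im,tuple(int(k) for k in u),(255,0,0),0,14,1)
save(c,"w1")
plan(*a,Rt(v,15),W(v,[-.026-np.sin(D(15))*.02,-.1005,.016+np.cos(D(15))*.02]))
```

```text
t 5.6 [0.6394 0.0349 0.1348] [-2.259  0.017  0.123] F [-1.4  0.3 -1. ] q [-0.41  0.86  1.18  0.72  1.64 -0.68] 0.09173323225865218
button_top [(array([250., 237.]), 0.59)] pred [252. 237.]
panel_face [(array([199., 208.]), 0.56)] pred [202. 208.]
lever_tip [(array([122., 138.]), 0.94)] pred [122. 140.]
cover_hinge [(array([165.,  82.]), 0.94)] pred [167.  82.]
cover_edge [] pred [-101. -167.]
3 rows turn [-0.0034, 0.0035, -0.0045] 
  [0.0011, -0.002, 0.0301]
```

View pics/w1.png

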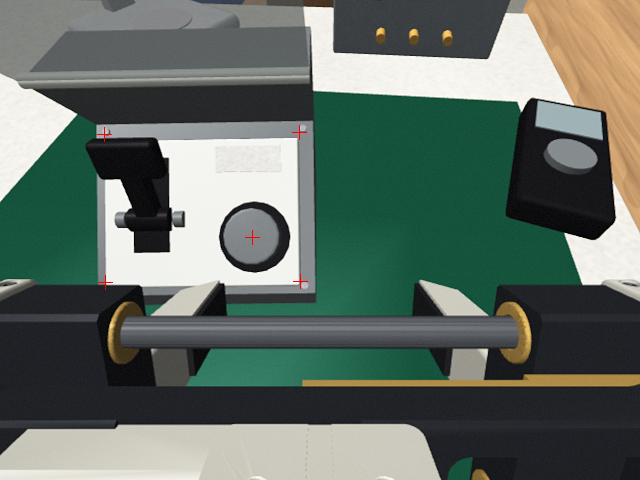

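The wrist picture shows the projected markers lying on the button centre (252,237) and on all four module corners, so the pose is good to about 1–2 mm. The lever is home at (125,150). I go in with the left finger over the button.

>>> {"op": "carry_out", "data": {"translation": [[0.001, -0.002, 0.03], [0.001, -0.002, 0.03], [0.001, -0.002, 0.03], [0, 0, 0.007], [0, 0, 0.007]], "turn": [[-0.0034, 0.0035, -0.0045], [-0.0034, 0.0035, -0.0045], [-0.0034, 0.0035, -0.0045], [0, 0, 0], [0, 0, 0]], "gripper": [-1, -1, -1, -1, -1]}}

```text
time: 6.4
tool_pos: [0.6353, 0.1172, 0.0857]
tool_rot: [-2.281, -0.021, 0.125]
contact_force: [-0.1, -0.8, 0.3]
opening: 0.092
```

Run:
```python
from h import *
v=np.load("v.npy")
R,P=cur(); Rp,t=fr(v)
tip=P+R@[-.0555,0,0]; print("finger tip in panel",np.round(Rp.T@(tip-t),4), "tcp",np.round(Rp.T@(P-t),4)); print("panel normal in tool",np.round(R.T@-Rp[:,2],3))
```

```text
t 6.4 [0.6353 0.1172 0.0857] [-2.281 -0.021  0.125] F [-0.1 -0.8  0.3] q [-0.3   0.87  1.32  0.78  1.44 -0.74] 0.09197986478445962
finger tip in panel [-0.0226 -0.0487  0.0326] tcp [-0.0219 -0.1042  0.0335]
panel normal in tool [-0.016  0.247  0.969]
```

>>> {"op": "carry_out", "data": {"translation": [[-0.003, 0.005, 0.004], [0, 0.001, 0.004], [0, 0.001, 0.004], [0, 0, 0]], "turn": [[0, 0, 0], [0, 0, 0], [0, 0, 0], [0, 0, 0]], "gripper": [-1, -1, -1, -1]}}

```text
time: 6.8
tool_pos: [0.6317, 0.1208, 0.0701]
tool_rot: [-2.279, -0.017, 0.124]
contact_force: [0.9, -1.9, 0.8]
opening: 0.0916
```

>>> {"op": "carry_out", "data": {"translation": [[0, 0.0005, 0.002], [0, 0.0005, 0.002], [0, 0, 0]], "turn": [[0, 0, 0], [0, 0, 0], [0, 0, 0]], "gripper": [-1, -1, -1]}}

```text
time: 7.1
tool_pos: [0.6314, 0.1233, 0.0669]
tool_rot: [-2.279, -0.018, 0.124]
contact_force: [0.5, -3.2, 2.1]
opening: 0.0922
```

```bash
cat > st.py <<'E'
from h import *
v=np.load("v.npy")
R,P=cur(); Rp,t=fr(v); s=robot.observe()
tip=P+R@[-.0555,0,0]; print("finger tip in panel",np.round(Rp.T@(tip-t),4), "tcp",np.round(Rp.T@(P-t),4),"F panel",np.round(Rp.T@s["contact_force"],1),"torque",np.round(s["torque"],2))
E
python3 st.py
```

```text
t 7.1 [0.6314 0.1233 0.0669] [-2.279 -0.018  0.124] F [ 0.5 -3.2  2.1] q [-0.29  0.89  1.34  0.79  1.41 -0.76] 0.09222970624035852
finger tip in panel [-0.0279 -0.0456  0.0136] tcp [-0.0273 -0.1011  0.0143] F panel [-1.4 -0.1  3.6] torque [-0.8  -0.03  0.15]
```

>>> {"op": "carry_out", "data": {"translation": [[0, 0.0005, 0.002], [0, 0.0005, 0.002], [0, 0, 0], [0, 0, 0]], "turn": [[0, 0, 0], [0, 0, 0], [0, 0, 0], [0, 0, 0]], "gripper": [-1, -1, -1, -1]}}

```text
time: 7.5
tool_pos: [0.6312, 0.1256, 0.0637]
tool_rot: [-2.279, -0.018, 0.124]
contact_force: [0.4, -5.9, 3.7]
opening: 0.0916
```

```bash
python3 st.py
python3 - <<'E'
from h import *
c=read_camera("wrist"); save(c,"w2"); r=nets.tip_of(c,"lever_tip"); v=np.load("v.npy")
print([(q["pixel"],q["score"]) for q in r[:2]],"home",px(c,W(v,lev(0,.07))),"drop",px(c,W(v,lev(1.31,.07))))
E
```

```text
t 7.5 [0.6312 0.1256 0.0637] [-2.279 -0.018  0.124] F [ 0.4 -5.9  3.7] q [-0.29  0.89  1.35  0.79  1.4  -0.77] 0.0915806476759394
finger tip in panel [-0.0279 -0.0456  0.0096] tcp [-0.0273 -0.1011  0.0104] F panel [-2.7  0.4  6.4] torque [-0.84  0.11  0.26]
[] home [-55.17123155 126.59542881] drop [-113.46260545  359.93870935]
```

>>> {"op": "carry_out", "data": {"translation": [[0, 0.0005, 0.0015], [0, 0, 0], [0, 0, 0], [0, 0, 0], [0, 0, 0], [0, 0, 0]], "turn": [[0, 0, 0], [0, 0, 0], [0, 0, 0], [0, 0, 0], [0, 0, 0], [0, 0, 0]], "gripper": [-1, -1, -1, -1, -1, -1]}}

```text
time: 8.2
tool_pos: [0.6313, 0.1259, 0.0631]
tool_rot: [-2.279, -0.019, 0.124]
contact_force: [0.1, -9.6, 7.4]
opening: 0.0923
```

```bash
python3 st.py
python3 - <<'E'
from h import *
v=np.load("v.npy"); ims=[]
for n in ("scene","side"):
    c=read_camera(n); r=nets.tip_of(c,"lever_tip")
    print(n,[(np.round(q["pixel"]),round(q["score"],2)) for q in r[:2]],"home",px(c,W(v,lev(0,.07))),"drop",px(c,W(v,lev(1.31,.07))))
    u=px(c,W(v,[0,0,.03])).astype(int); ims.append(cv2.resize(c["img"][u[1]-65:u[1]+65,u[0]-65:u[0]+65],None,fx=3,fy=3,interpolation=cv2.INTER_CUBIC))
cv2.imwrite("pics/p.png",cv2.cvtColor(np.hstack(ims),cv2.COLOR_RGB2BGR))
E
```

```text
t 8.2 [0.6313 0.1259 0.0631] [-2.279 -0.019  0.124] F [ 0.1 -9.6  7.4] q [-0.29  0.89  1.35  0.79  1.4  -0.77] 0.09226612916060986
finger tip in panel [-0.028  -0.0458  0.009 ] tcp [-0.0274 -0.1012  0.0098] F panel [-3.5  1.1 11.5] torque [-0.69  0.48  0.56]
scene [(array([383., 217.]), 0.52)] home [418.21820203 206.24487164] drop [383.85227615 218.79846936]
side [] home [188.20874418 273.07571257] drop [237.98242547 277.05151445]
```

View pics/p.png

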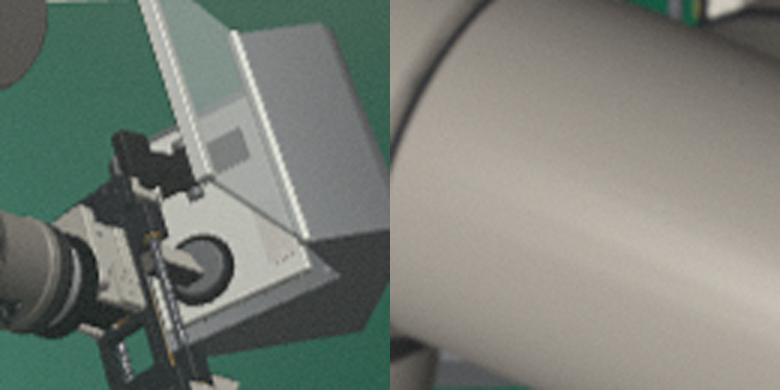

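The press bottomed out at about 11 N. The scene crop shows the lever's paddle dropped towards the front at (130,150) in the crop, and the net puts the tip at (383,217), where "dropped" is predicted. Now I retract and go over to the lever.

Run:
```python
from h import *
v=np.load("v.npy"); R,P=cur()
a=plan(R,P,R,P+R@[0,0,-.12])
u=np.array([-.5,0,.866])
a=plan(*a,Rt(v,30),W(v,np.array([-.057,.042,.031])+.13*u))
a=plan(*a,a[0],W(v,np.array([-.057,.042,.031])+.03*u))
```

```text
t 8.4 [0.6313 0.1259 0.0631] [-2.279 -0.019  0.124] F [-1.  -9.1  7.1] q [-0.29  0.89  1.35  0.79  1.4  -0.77] 0.09212812313848519
3 rows turn [0.0, 0.0, 0.0] 
  [-0.0, -0.0, -0.04]
4 rows turn [0.0681, -0.0024, 0.004] 
  [[-0.0356, 0.0141, -0.0087], [-0.0355, 0.0136, -0.0095], [-0.0355, 0.0131, -0.0104], [-0.0355, 0.0125, -0.0112]]
3 rows turn [0.0, 0.0, 0.0] 
  [0.0, -0.0, 0.0333]
```

>>> {"op": "carry_out", "data": {"translation": [[0, 0, -0.04], [0, 0, -0.04], [0, 0, -0.04], [-0.0356, 0.0141, -0.0087], [-0.0355, 0.0136, -0.0095], [-0.0355, 0.0131, -0.0104], [-0.0355, 0.0125, -0.0112], [0, 0, 0], [0, 0, 0], [0, 0, 0]], "turn": [[0, 0, 0], [0, 0, 0], [0, 0, 0], [0.0681, -0.0024, 0.004], [0.0681, -0.0024, 0.004], [0.0681, -0.0024, 0.004], [0.0681, -0.0024, 0.004], [0, 0, 0], [0, 0, 0], [0, 0, 0]], "gripper": [-1, -1, -1, 1, 1, 1, 1, 1, 1, 1], "squeeze": 20}}

```text
time: 9.4
tool_pos: [0.5086, -0.0433, 0.1178]
tool_rot: [-2.007, 0.001, 0.125]
contact_force: [-0.1, 0.4, -0.5]
opening: 0.0403
```

```bash
python3 st.py
python3 - <<'E'
from h import *
v=np.load("v.npy"); a=cur()
c=read_camera("wrist"); r=nets.tip_of(c,"lever_tip"); save(c,"w3")
print([(np.round(q["pixel"]),round(q["score"],2)) for q in r[:2]],"home",px(c,W(v,lev(0,.07))),"drop",px(c,W(v,lev(1.31,.07))))
u=np.array([-.5,0,.866])
a=plan(*a,Rt(v,30),W(v,np.array([-.057,.042,.031])+.03*u))
E
```

```text
t 9.4 [ 0.5086 -0.0433  0.1178] [-2.007e+00  1.000e-03  1.250e-01] F [-0.1  0.4 -0.5] q [-0.66  0.88  1.46  0.71  1.75 -1.02] 0.040289606843684565
finger tip in panel [-0.1213  0.0969  0.1423] tcp [-0.1212  0.0414  0.1422] F panel [ 0.1  0.  -0.6] torque [-0.62 -0.01  0.03]
t 9.4 [ 0.5086 -0.0433  0.1178] [-2.007e+00  1.000e-03  1.250e-01] F [-0.1  0.4 -0.5] q [-0.66  0.88  1.46  0.71  1.75 -1.02] 0.040289606843684565
[(array([315., 203.]), 0.97)] home [317.40205101 124.12032227] drop [316.93338063 204.68708604]
3 rows turn [0.0, 0.0004, 0.0] 
  [-0.0002, -0.0, 0.0328]
```

View pics/w3.png

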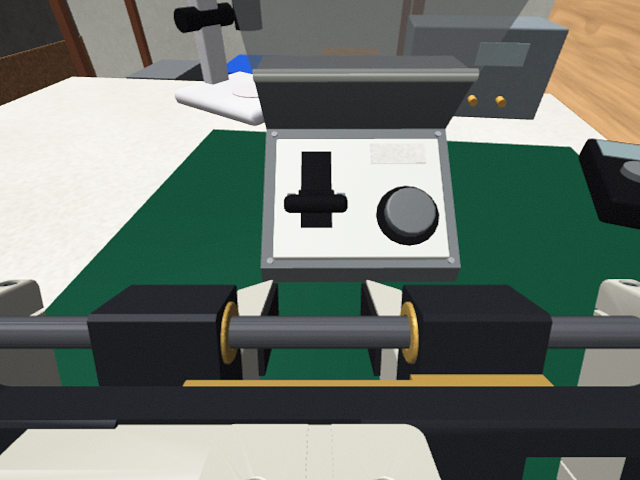

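The wrist picture shows the lever dropped with its end towards the camera at (316,203), matching the prediction. The button is back out at (410,212), and the fingers are still closing.

>>> {"op": "carry_out", "data": {"translation": [[0, 0, 0], [0, 0, 0], [0, 0, 0.033], [0, 0, 0.033], [0, 0, 0.033], [0, 0, 0.015], [0, 0, 0.015], [0, 0, 0]], "turn": [[0, 0, 0], [0, 0, 0], [0, 0, 0], [0, 0, 0], [0, 0, 0], [0, 0, 0], [0, 0, 0], [0, 0, 0]], "gripper": [1, 1, 1, 1, 1, 1, 1, 1]}}

```text
time: 10.3
tool_pos: [0.493, 0.0731, 0.0629]
tool_rot: [-2.006, 0.002, 0.126]
contact_force: [-0.1, 0.3, -1.1]
opening: 0.0004
```

```bash
python3 st.py
python3 - <<'E'
from h import *
v=np.load("v.npy"); a=cur()
Rp,t=fr(v); p=Rp.T@(a[1]-t)
for x,z in ((0.002,.034),(.014,.030)): a=plan(*a,a[0],W(v,[x,.042,z]),step=.01)
E
```

```text
t 10.3 [0.493  0.0731 0.0629] [-2.006e+00  2.000e-03  1.260e-01] F [-0.1  0.3 -1.1] q [-0.52  0.9   1.66  0.81  1.52 -1.11] 0.0003984042409411599
finger tip in panel [-0.0565  0.0981  0.0301] tcp [-0.0564  0.0426  0.0299] F panel [-0.4  0.  -1.1] torque [-0.59  0.02  0.01]
t 10.3 [0.493  0.0731 0.0629] [-2.006e+00  2.000e-03  1.260e-01] F [-0.1  0.3 -1.1] q [-0.52  0.9   1.66  0.81  1.52 -1.11] 0.0003984042409411599
6 rows turn [0.0, 0.0, 0.0] 
  [0.0001, -0.0088, 0.0043]
2 rows turn [0.0, 0.0, 0.0] 
  [0.0, -0.0042, 0.0047]
```

>>> {"op": "carry_out", "data": {"translation": [[0, -0.0066, 0.0032], [0, -0.0066, 0.0032], [0, -0.0066, 0.0032], [0, -0.0066, 0.0032], [0, -0.0066, 0.0032], [0, -0.0066, 0.0032], [0, -0.0066, 0.0032], [0, -0.0066, 0.0032], [0, 0, 0]], "turn": [[0, 0, 0], [0, 0, 0], [0, 0, 0], [0, 0, 0], [0, 0, 0], [0, 0, 0], [0, 0, 0], [0, 0, 0], [0, 0, 0]], "gripper": [1, 1, 1, 1, 1, 1, 1, 1, 1]}}

```text
time: 11.2
tool_pos: [0.4875, 0.118, 0.1009]
tool_rot: [-2.006, 0.001, 0.125]
contact_force: [0.5, -0.8, -0.2]
opening: 0.0003
```

```bash
cat > lv.py <<'E'
from h import *
v=np.load("v.npy")
c=read_camera("wrist"); r=nets.tip_of(c,"lever_tip")
print([(np.round(q["pixel"]),round(q["score"],2)) for q in r[:2]],{q:np.round(px(c,W(v,lev(q,.07)))).tolist() for q in (0,.15,.3,.6,1.31)})
E
python3 st.py; python3 lv.py
```

```text
t 11.2 [0.4875 0.118  0.1009] [-2.006e+00  1.000e-03  1.250e-01] F [ 0.5 -0.8 -0.2] q [-0.45  0.81  1.73  0.87  1.51 -1.07] 0.0003428435327082372
finger tip in panel [0.0023 0.0979 0.0351] tcp [0.0024 0.0424 0.035 ] F panel [-0.8 -0.4  0.3] torque [-0.6  -0.02 -0.04]
[(array([312., 220.]), 0.86)] {0: [318.0, 214.0], 0.15: [318.0, 223.0], 0.3: [317.0, 237.0], 0.6: [317.0, 276.0], 1.31: [317.0, 403.0]}
```

>>> {"op": "carry_out", "data": {"translation": [[0, -0.0035, 0.003], [0, -0.0035, 0.003], [0, -0.003, 0.003], [0, 0, 0], [0, 0, 0]], "turn": [[0, 0, 0], [0, 0, 0], [0, 0, 0], [0, 0, 0], [0, 0, 0]], "gripper": [1, 1, 1, 1, 1]}}

```text
time: 11.8
tool_pos: [0.4862, 0.1296, 0.1055]
tool_rot: [-2.006, 0.001, 0.124]
contact_force: [0.7, -0.0, -0.3]
opening: -0.0
```

```bash
python3 st.py; python3 lv.py
```

```text
t 11.8 [0.4862 0.1296 0.1055] [-2.006e+00  1.000e-03  1.240e-01] F [ 0.7 -0.  -0.3] q [-0.43  0.79  1.74  0.88  1.5  -1.06] -2.3714138312916605e-05
finger tip in panel [0.0146 0.0978 0.0322] tcp [0.0146 0.0423 0.0322] F panel [-0.2 -0.7 -0.2] torque [-0.56 -0.05 -0.  ]
[(array([314., 232.]), 0.61)] {0: [317.0, 236.0], 0.15: [317.0, 247.0], 0.3: [317.0, 262.0], 0.6: [317.0, 305.0], 1.31: [316.0, 441.0]}
```

Lever home, no force. I retreat, check, and plan the route over to behind the cover.

>>> {"op": "carry_out", "data": {"translation": [[0, 0.002, -0.01], [0, 0.002, -0.02], [0, 0, -0.03], [0, 0, -0.035], [0, 0, -0.035], [0, 0, -0.035], [0, 0, -0.03], [0, 0, 0]], "turn": [[0, 0, 0], [0, 0, 0], [0, 0, 0], [0, 0, 0], [0, 0, 0], [0, 0, 0], [0, 0, 0], [0, 0, 0]], "gripper": [1, 1, 1, 1, 1, 1, 1, 1]}}

```text
time: 12.7
tool_pos: [0.5095, -0.0518, 0.1852]
tool_rot: [-2.01, -0.002, 0.12]
contact_force: [0.4, 0.2, -0.8]
opening: 0.0006
```

```bash
python3 st.py; python3 lv.py
python3 - <<'E'
from h import *
v=np.load("v.npy"); a=cur()
c=read_camera("wrist"); save(c,"w4")
b=np.array([np.sin(D(35)),0,np.cos(D(35))])
a=plan(*a,Rt(v,-35),np.array([.50,-.10,.42]))
pre=np.array(cov(v[3],.11,0,.045)); print("pre world",W(v,pre), "edge",W(v,cov(v[3],.145,0)))
T=W(v,pre); T2=T.copy(); T2[2]=.42
a=plan(*a,a[0],T2); a=plan(*a,a[0],T)
E
```

```text
t 12.7 [ 0.5095 -0.0518  0.1852] [-2.01e+00 -2.00e-03  1.20e-01] F [ 0.4  0.2 -0.8] q [-0.68  0.78  1.42  0.72  1.84 -0.95] 0.0006011850470728006
finger tip in panel [-0.0894  0.097   0.2021] tcp [-0.0895  0.0415  0.2023] F panel [-0.3 -0.5 -0.8] torque [-0.61 -0.05  0.03]
[(array([314., 182.]), 0.9)] {0: [317.0, 186.0], 0.15: [317.0, 189.0], 0.3: [317.0, 194.0], 0.6: [317.0, 210.0], 1.31: [317.0, 261.0]}
t 12.8 [ 0.5084 -0.0485  0.184 ] [-2.007e+00  1.000e-03  1.230e-01] F [0.4 0.8 0.1] q [-0.67  0.78  1.43  0.72  1.84 -0.95] 0.0005757185853740088
9 rows turn [-0.1261, 0.0001, -0.0002] 
  [[-0.0017, -0.0214, -0.0161], [-0.0017, -0.0192, -0.0187], [-0.0017, -0.0167, -0.021], [-0.0016, -0.014, -0.0229], [-0.0016, -0.011, -0.0245], [-0.0016, -0.0078, -0.0256], [-0.0016, -0.0045, -0.0264], [-0.0016, -0.0012, -0.0268], [-0.0016, 0.0022, -0.0267]]
pre world [0.52856559 0.13168667 0.28100308] edge [0.53559502 0.07512    0.28010905]
6 rows turn [0.0, 0.0, 0.0] 
  [0.0095, -0.0377, 0.0]
4 rows turn [0.0, 0.0, 0.0] 
  [0.0, 0.0, 0.0347]
```

View pics/w4.png

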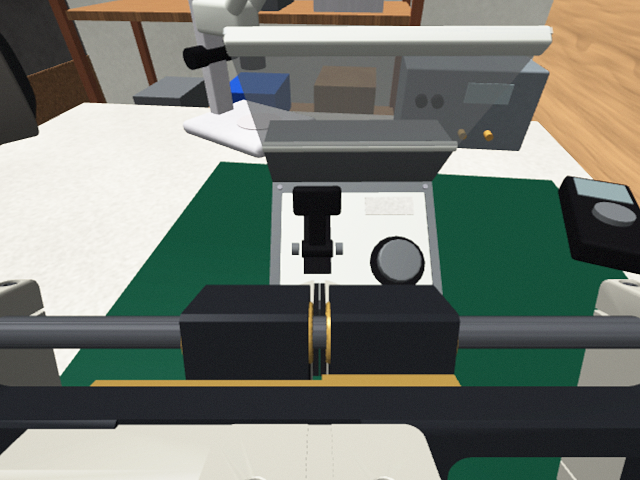

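The wrist picture shows the lever up at home (paddle at (317,200)), the button out, and the cover's white bar still raised at (390,40).

>>> {"op": "carry_out", "data": {"translation": [[-0.0017, -0.0214, -0.0161], [-0.0017, -0.0192, -0.0187], [-0.0017, -0.0167, -0.021], [-0.0016, -0.014, -0.0229], [-0.0016, -0.011, -0.0245], [-0.0016, -0.0078, -0.0256], [-0.0016, -0.0045, -0.0264], [-0.0016, -0.0012, -0.0268], [-0.0016, 0.0022, -0.0267]], "turn": [[-0.126, 0, 0], [-0.126, 0, 0], [-0.126, 0, 0], [-0.126, 0, 0], [-0.126, 0, 0], [-0.126, 0, 0], [-0.126, 0, 0], [-0.126, 0, 0], [-0.126, 0, 0]], "gripper": [1, 1, 1, 1, 1, 1, 1, 1, 1]}}

```text
time: 13.75
tool_pos: [0.4999, -0.0985, 0.4212]
tool_rot: [3.138, 0.001, 0.125]
contact_force: [0.0, -0.4, -0.7]
opening: 0.0003
```

>>> {"op": "carry_out", "data": {"translation": [[0.0095, -0.0377, 0], [0.0095, -0.0377, 0], [0.0095, -0.0377, 0], [0.0095, -0.0377, 0], [0.0095, -0.0377, 0], [0.0095, -0.0377, 0], [0, 0, 0]], "turn": [[0, 0, 0], [0, 0, 0], [0, 0, 0], [0, 0, 0], [0, 0, 0], [0, 0, 0], [0, 0, 0]], "gripper": [1, 1, 1, 1, 1, 1, 1]}}

```text
time: 14.45
tool_pos: [0.528, 0.1372, 0.4189]
tool_rot: [-3.139, 0.004, 0.131]
contact_force: [-0.8, -0.6, -0.5]
opening: 0.0005
```

```bash
python3 st.py
python3 - <<'E'
from h import *
v=np.load("v.npy"); a=cur(); G=Rt(v,-35)
T=W(v,cov(v[3],.11,0,.04))
a=plan(*a,G,T,step=.03)
print("sweep")
b=np.array([s35,c35]); 
A=np.linspace(v[3],0,16); pr=a[1]; rows=[]
for q in A:
    n=np.array([np.sin(q),np.cos(q)]); o=.0095*abs(b[0]*n[1]-b[1]*n[0])
    p=W(v,cov(q,.11,0,o)); rows.append(np.round(G.T@(p-pr),4).tolist()); pr=p
print(rows)
E
```

```text
t 14.45 [0.528  0.1372 0.4189] [-3.139  0.004  0.131] F [-0.8 -0.6 -0.5] q [ 0.11  0.32  1.04  0.    1.79 -0.02] 0.00046410076460800636
finger tip in panel [0.196  0.0553 0.288 ] tcp [ 1.963e-01 -2.000e-04  2.875e-01] F panel [-0.7  0.9 -0.1] torque [-0.08  0.05  0.03]
t 14.45 [0.528  0.1372 0.4189] [-3.139  0.004  0.131] F [-0.8 -0.6 -0.5] q [ 0.11  0.32  1.04  0.    1.79 -0.02] 0.00046410076460800636
5 rows turn [-0.0006, 0.0008, 0.0015] 
  [0.0001, 0.002, 0.0282]
sweep
[[-0.0, 0.0254, 0.0204], [-0.0, 0.0092, 0.0072], [-0.0, 0.0084, 0.0082], [0.0, 0.0075, 0.0091], [-0.0, 0.0065, 0.0099], [0.0, 0.0055, 0.0106], [0.0, 0.0043, 0.0111], [0.0, 0.0031, 0.0116], [-0.0, 0.0018, 0.0118], [-0.0, 0.0005, 0.0118], [-0.0, -0.0005, 0.0101], [0.0, -0.0015, 0.01], [-0.0, -0.0024, 0.0098], [-0.0, -0.0033, 0.0096], [-0.0, -0.0041, 0.0093], [0.0, -0.005, 0.0089]]
```

>>> {"op": "carry_out", "data": {"translation": [[0, 0.002, 0.028], [0, 0.002, 0.028], [0, 0.002, 0.028], [0, 0.002, 0.028], [0, 0.002, 0.028], [0, 0.0085, 0.0068], [0, 0.0085, 0.0068], [0, 0.0084, 0.0068], [0, 0.0092, 0.0072], [0, 0, 0]], "turn": [[0, 0, 0], [0, 0, 0], [0, 0, 0], [0, 0, 0], [0, 0, 0], [0, 0, 0], [0, 0, 0], [0, 0, 0], [0, 0, 0], [0, 0, 0]], "gripper": [1, 1, 1, 1, 1, 1, 1, 1, 1, 1]}}

```text
time: 15.45
tool_pos: [0.5343, 0.0868, 0.2523]
tool_rot: [-3.141, 0.002, 0.123]
contact_force: [-0.1, 0.1, -0.1]
opening: 0.0002
```

```bash
python3 st.py
python3 - <<'E'
from h import *
v=np.load("v.npy")
c=read_camera("side"); r=nets.tip_of(c,"cover_edge"); print([(np.round(q["pixel"]),round(q["score"],2)) for q in r[:1]],{a:np.round(px(c,W(v,cov(a,.145,0)))).tolist() for a in (1.6,1.5,1.4,1.3)})
E
```

```text
t 15.45 [0.5343 0.0868 0.2523] [-3.141e+00  2.000e-03  1.230e-01] F [-0.1  0.1 -0.1] q [ 0.02  0.35  1.43  0.    1.36 -0.1 ] 0.0001577733407968908
finger tip in panel [0.0592 0.0554 0.1802] tcp [ 5.910e-02 -1.000e-04  1.801e-01] F panel [ 0.1  0.1 -0.1] torque [-0.05  0.07 -0.04]
[(array([232., 223.]), 0.69)] {1.6: [206.0, 216.0], 1.5: [216.0, 218.0], 1.4: [224.0, 220.0], 1.3: [233.0, 223.0]}
```

The cover moves with the finger (about 1.3 rad), so I continue.

>>> {"op": "carry_out", "data": {"translation": [[0, 0.0084, 0.0082], [0, 0.0075, 0.0091], [0, 0.0065, 0.0099], [0, 0.0055, 0.0106], [0, 0.0043, 0.0111], [0, 0.0031, 0.0116], [0, 0.0018, 0.0118], [0, 0.0005, 0.0118], [0, -0.0005, 0.0101], [0, -0.0015, 0.01]], "turn": [[0, 0, 0], [0, 0, 0], [0, 0, 0], [0, 0, 0], [0, 0, 0], [0, 0, 0], [0, 0, 0], [0, 0, 0], [0, 0, 0], [0, 0, 0]], "gripper": [1, 1, 1, 1, 1, 1, 1, 1, 1, 1]}}

```text
time: 16.55
tool_pos: [0.5384, 0.0531, 0.1475]
tool_rot: [-3.14, 0.002, 0.124]
contact_force: [-0.5, 0.2, 0.9]
opening: 0.0004
```

>>> {"op": "carry_out", "data": {"translation": [[0, -0.0024, 0.0098], [0, -0.0033, 0.0096], [0, -0.0021, 0.0046], [0, 0, 0]], "turn": [[0, 0, 0], [0, 0, 0], [0, 0, 0], [0, 0, 0]], "gripper": [1, 1, 1, 1]}}

```text
time: 16.95
tool_pos: [0.537, 0.0613, 0.1237]
tool_rot: [-3.14, 0.003, 0.125]
contact_force: [0.4, -0.9, -0.3]
opening: 0.0005
```

```bash
python3 st.py
```

```text
t 16.95 [0.537  0.0613 0.1237] [-3.14e+00  3.00e-03  1.25e-01] F [ 0.4 -0.9 -0.3] q [-0.03  0.47  1.62  0.    1.05 -0.15] 0.0004837624916204922
finger tip in panel [-0.0356  0.0558  0.0897] tcp [-0.0357  0.0003  0.0895] F panel [-1.  -0.2  0.2] torque [-0.08  0.04 -0.04]
```

>>> {"op": "carry_out", "data": {"translation": [[0, -0.0028, 0.0041], [0, -0.0028, 0.0041], [0, -0.0023, 0.0033], [0, -0.0017, 0.0025], [0, 0, 0]], "turn": [[0, 0, 0], [0, 0, 0], [0, 0, 0], [0, 0, 0], [0, 0, 0]], "gripper": [1, 1, 1, 1, 1]}}

```text
time: 17.45
tool_pos: [0.5366, 0.0701, 0.1108]
tool_rot: [-3.141, 0.001, 0.125]
contact_force: [-1.3, -2.3, 3.4]
opening: 0.0005
```

```bash
python3 st.py
```

```text
t 17.45 [0.5366 0.0701 0.1108] [-3.141e+00  1.000e-03  1.250e-01] F [-1.3 -2.3  3.4] q [-0.01  0.49  1.64  0.    1.01 -0.14] 0.00045846179735350496
finger tip in panel [-0.0359  0.0551  0.074 ] tcp [-0.0358 -0.0004  0.074 ] F panel [0.2 1.6 4. ] torque [-0.43  0.15 -0.01]
```

>>> {"op": "carry_out", "data": {"translation": [[0, -0.0011, 0.0016], [0, 0, 0], [0, 0, 0]], "turn": [[0, 0, 0], [0, 0, 0], [0, 0, 0]], "gripper": [1, 1, 1]}}

```text
time: 17.75
tool_pos: [0.5367, 0.0703, 0.1103]
tool_rot: [3.141, -0.0, 0.124]
contact_force: [-3.4, -6.4, 11.6]
opening: 0.0003
```

```bash
python3 st.py
```

```text
t 17.75 [0.5367 0.0703 0.1103] [ 3.141 -0.     0.124] F [-3.4 -6.4 11.6] q [-0.01  0.49  1.64 -0.    1.01 -0.13] 0.0002736910101830631
finger tip in panel [-0.036   0.055   0.0734] tcp [-0.0359 -0.0005  0.0734] F panel [ 1.8  4.2 12.9] torque [-1.03  0.56  0.04]
```

Hard stop: 13 N with almost no further motion. I retreat and check.

>>> {"op": "carry_out", "data": {"translation": [[0, 0.002, -0.003], [0, 0.006, -0.01], [0, 0, -0.03], [0, 0, -0.04], [0, 0, -0.04], [0, 0, -0.04], [-0.03, 0, -0.03], [-0.04, 0, -0.03], [-0.04, 0, -0.02], [-0.04, 0, 0]], "turn": [[0, 0, 0], [0, 0, 0], [0, 0, 0], [0, 0, 0], [0, 0, 0], [0, 0, 0], [0, 0, 0], [0, 0, 0], [0, 0, 0], [0, 0, 0]], "gripper": [1, 1, 1, 1, 1, 1, 1, 1, 1, 1]}}

```text
time: 18.75
tool_pos: [0.3881, 0.0444, 0.355]
tool_rot: [-3.141, -0.004, 0.124]
contact_force: [-0.3, 0.1, 0.3]
opening: 0.0005
```

Run:
```python
from h import *
v=np.load("v.npy"); ims=[]; cur()
for n in ("scene","side"):
    c=read_camera(n)
    for t,f in (("lever_tip",lambda q:lev(q,.07)),("cover_edge",lambda q:cov(q,.145,0,.004))):
        r=nets.tip_of(c,t); print(n,t,[(np.round(q["pixel"],1),round(q["score"],2)) for q in r[:1]],{q:np.round(px(c,W(v,f(q))),1).tolist() for q in (0,.1,.3)})
    for t in("spray_can","cup","parts_tray"):
        r=nets.tip_of(c,t); print(t,[(np.round(q["pixel"]),round(q["score"],2)) for q in r[:1]])
    u=px(c,W(v,[0,0,.03])).astype(int); ims.append(cv2.resize(c["img"][u[1]-65:u[1]+65,u[0]-65:u[0]+65],None,fx=3,fy=3,interpolation=cv2.INTER_CUBIC))
cv2.imwrite("pics/e.png",cv2.cvtColor(np.hstack(ims),cv2.COLOR_RGB2BGR))
```

```text
t 18.75 [0.3881 0.0444 0.355 ] [-3.141 -0.004  0.124] F [-0.3  0.1  0.3] q [-0.08  0.01  1.59  0.    1.54 -0.21] 0.00045411577099749246
scene lever_tip [] {0: [418.2, 206.2], 0.1: [415.5, 206.3], 0.3: [409.7, 206.9]}
scene cover_edge [(array([379. , 240.7]), 0.62)] {0: [375.8, 238.2], 0.1: [373.2, 235.9], 0.3: [369.7, 230.3]}
spray_can [(array([257., 291.]), 0.82)]
cup [(array([262., 232.]), 0.6)]
parts_tray [(array([169., 246.]), 0.78)]
side lever_tip [] {0: [188.2, 273.1], 0.1: [192.0, 272.8], 0.3: [200.1, 272.5]}
side cover_edge [(array([257. , 256.7]), 0.61)] {0: [255.7, 256.1], 0.1: [258.8, 254.0], 0.3: [262.9, 249.5]}
spray_can [(array([410., 245.]), 0.85)]
cup [(array([396., 324.]), 0.61)]
parts_tray [(array([517., 320.]), 0.55)]
```

View pics/e.png

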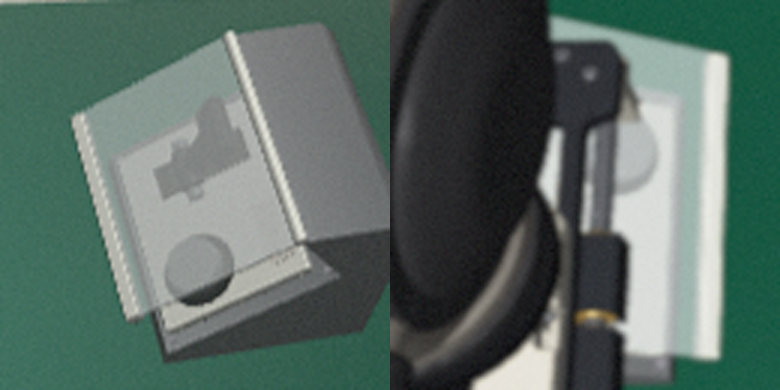

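The scene crop shows the cover shut over the panel (bar at (105,215)), with the lever leaning home towards the header at (225,140). The bystanders are where they were.

```bash
python3 -c "
from h import *
print(robot.hand_in())"
```

```text
the job is handed in; nothing more can be done
None
```

I ran the breaker's safety test in the order asked and handed it in at about 19 s of robot time, with the arm clear of everything.

- **Button:** I pressed it with one finger until it bottomed out (about 11 N). While it was held in, the scene camera showed the lever dropped. A later wrist picture confirmed the lever fully dropped and the button back out.
- **Lever:** I pushed it back up with the closed fingers. After I backed off, the network's lever tip was within about 5 pixels of where it should be at home, and there was no contact force.
- **Cover:** I swung it shut from behind until it stopped hard, at about 13 N. Afterwards, in both cameras the network's edge point was within about 4 pixels of the predicted shut position.
- **Bystanders:** The can, cup and tray are where they were, within the networks' scatter of a few pixels.

Two checks were incomplete. After the cover was shut, the networks could not find the lever tip behind it, so I judged the lever home by eye in the last scene picture. During the press, the wrist and side cameras could not see the lever, so the drop was first seen in the scene camera alone.

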